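# Fetch the boxed-in battery for charging

### The job

The orange battery pack on the grey organiser board is boxed in by the green-rimmed solder spool and the white cup of screws, so first stand both of these aside on the cork mat, keeping them upright and leaving the battery where it is. Then lay the battery flat on the blue outline of the charging plate, with its lead end towards the black charger, and only after that put the spool and the cup back upright, each in the middle of the coloured pad it came from. Do not disturb the flux bottle, the amber tape or the red screwdriver.

Things in the scene. Friction and masses are not known exactly. Their poses are not given: they have to be found in the camera images.
- battery: loose orange and black battery pack, 160 g: a block 35 (x) x 74 (y) x 27 mm high, gripped across the 35 mm, with a red lead and yellow plug (16x16x8 mm, centred at (18, -50) mm) at its -y end. Origin at the underside; the pack's middle is NOT there but at (-8.5, +21) mm. It starts with this middle over the board's origin, lead end to the board's -x (the robot).
- spool: loose spool of solder wire with green rims standing upright, cylinder 50 mm across, 44 mm high, about 120 g; origin at the centre of its underside, z up. It stands on the yellow or the red pad of the board at the start.
- cup: loose small white cup of screws (screws fixed in it), 52 mm across at the rim narrowing to 42 mm at the foot, 34 mm high, about 30 g; origin at the centre of its underside, z up. It stands on the other coloured pad.
- board: fixed flat grey board, x -92..64, y -98..98 mm, 10 mm thick, no rim. Origin at the underside, below the black rectangle where the battery starts. Round pads 62 mm across, flush: yellow centred at (0, +52), red at (0, -52) mm; spool and cup start in their middles, about 9 mm from the battery's sides, with room for fingers on the board's +x and -x sides of each.
- mat: fixed brown cork mat 180 (x) x 120 (y) mm, 12 mm thick, the side area; origin at the centre of its underside. It lies to the left or the right of the board.
- charger: fixed white plate 100 (x) x 150 (y) mm, 12 mm thick, blue outline 43 x 82 mm flush on it, black charger box 32 mm high at its -y end (y -122..-78 mm). Origin at the underside, axes as the battery's when laid right: the battery's origin right above this one, same heading; the outline's middle is at (-8.5, +21) mm. On the other side of the board from the mat.
- flux: bystander: small amber bottle with a white cap, 23 mm across, 38 mm high, loose, behind the board; origin at the centre of its underside
- tape: bystander: roll of amber tape lying flat, 56 mm across, 12 mm high, loose, behind the board; origin at the centre of its underside
- driver: bystander: red-handled screwdriver lying flat, 160 mm long, loose, at the right; origin at the middle of its underside
Not all that is in view belongs to the job. Leave any pink look-alike of the spool alone.

How it is judged:
By the outcome, as a careful person would: the job done as asked, in the order asked, and still so for the second after the job is handed in, with the robot touching nothing.
It also fails if it takes over 120 s, if anything falls off the work surface, if the arm or the gripper's body presses on something with over 40 N, if the wrist force passes 120 N, or if a joint passes its speed limit or range.

### The arm

A 6-joint arm with a two-finger parallel gripper is mounted at the origin on a cart in front of the work surface, level with it; the furniture and walls round the work are solid. World frame = base frame: x ahead of the robot, y to its left, z up, the work surface at z = 0. Lengths are in m, angles in rad, forces in N, time in s.
With the tool pointing down it reaches from about 0.275 to 0.85 m from the base axis. Payload 19 kg.
Tool frame: the origin (TCP) lies at the very end of the fingers, on their centre line; the grasp point (between the pads) lies 19 mm behind it; z points along the fingers, y is the line along which they close (so a half turn about z gives the same grasp; the last joint's range is limited). The gripper opens to 85 mm and grips with 20 to 120 N. Pads are 22 mm wide; open, the fingers measure 114 mm over their backs; the gripper's body (76 mm by 85 mm) begins 54 mm behind the grasp point. The pads swing forward as they close: fully open they stand 13 mm farther back than shut.
Start: joints at [1.042, 0.15, 1.437, -0, 1.554, -0.134], TCP at [0.221, 0.531, 0.231] pointing down, gripper open.
Joint ranges: [-2.8, 2.8], [-0.68, 2.1], [0.12, 2.68], [-1.39, 4.53], [0.16, 2.79], [-2.81, 2.81]. Speed limits (rad/s): [1.89, 1.89, 2.22, 3.01, 3.01, 3.01].

### API

Orientations are given as a unit quaternion [x, y, z, w].
In Python, from rig import readout, imaging, workorder gives the robot as it stands.
- The arm moves only by the shell command python3 -m jog 'ROWS' [FORCE]. ROWS is JSON, a list of rows, each a list of 7 numbers: the shift along the world's x, y, z as a fraction of full scale, then the turn, a rotation vector about the world's x, y, z as a fraction of full scale, then the gripper's target within -1 to 1 (fully open at 1, half-way at 0, shut at -1). A call has 1 to 5 rows; each row is the pose to reach, as a shift and turn from the pose commanded when the call began; what a row does not reach only later rows make up. Full scale, the value 1, is 100 mm for a shift and 60 degrees for a turn. A row lasts 1/10 s, in which the tool goes at most 50 mm and 8.59 degrees, less where a joint would pass 70% of its speed; a pose out of reach is approached as far as the arm can. A call with a number of a shift or a turn outside -1 to 1 is refused whole. A call with a gripper value outside its range is refused whole. The fingers move at their own pace and stop on an object; FORCE is the grip in N (left out, the last holds). Time passes only in rows, so rows that repeat a pose let the fingers close. It gives the time, the measured TCP pose, the force, the opening and the grip force at its end, in the units of the state.
- readout.get_obs(): the state, without advancing time (a new reading comes with each control period).
- imaging.snapshot(name): name is "scene" or "top" or "wrist"; returns a dict with "frame" (384x512x3 uint8, red, green, blue), "camera_matrix" (3x3 intrinsics, pixels), "eye" and "rotation" of the camera in the world; the wrist camera has in their place "hand_eye" (4x4, takes a point from camera to tool coordinates, whose origin is the TCP and whose axes are the flange's). Camera axes: x right, y down, z forward; pixel columns grow to the right and rows downward; lengths in m; the calibration is good to about 2 mm. A picture is of the moment at which its call begins: read the wrist's pose just before it. There is no depth.
- workorder.close_job(): hands the job in; it is judged then, once.
The state is a dict: "time_s": time; "joint_positions": joint angles; "qd": joint speeds; "tau": joint torques, N m; "tool_pos": TCP position; "orientation": TCP orientation; "wrist_force": force on the tool from outside, world axes, zero at the start; "ft_torque": the same for the moment, N m; "finger_gap": finger opening in m; "finger_force": force on a finger pad.
Only numpy, scipy, OpenCV 4.12 (cv2) and the standard library are available. Lean on these libraries where they do the work, as an engineer would, in place of code of your own. Each camera call takes 0.05 s, during which the arm holds its last target. There are 200 camera calls.

## Working session

There is one attempt and no reset: what is moved stays moved. The work goes in short steps, Python scripts to look and compute and a shell command to move; the robot and the scene stay as the last step left them, time stands still between calls to the robot, and variables do not carry over. Pictures are saved under pics/ and viewed, at most 16 in all, crops included, and the job is handed in when it is done.

```bash
ls; mkdir -p pics; cat > h.py <<'E'
import numpy as np, cv2
from rig import readout, imaging, workorder
from scipy.spatial.transform import Rotation as R
def save(n,f): cv2.imwrite('pics/'+n+'.png',cv2.cvtColor(f,cv2.COLOR_RGB2BGR))
def snap(name):
    o=readout.get_obs(); s=imaging.snapshot(name)
    K=np.array(s['camera_matrix'])
    if name=='wrist':
        H=np.array(s['hand_eye']); Rt=R.from_quat(o['orientation']).as_matrix()
        rot=Rt@H[:3,:3]; eye=Rt@H[:3,3]+np.array(o['tool_pos'])
    else: rot=np.array(s['rotation']); eye=np.array(s['eye'])
    return s['frame'],K,eye,rot
def ray(v,px,z):
    f,K,e,r=v; px=np.atleast_2d(px).astype(float)
    d=(r@np.linalg.inv(K)@np.c_[px,np.ones(len(px))].T).T
    return e+d*((z-e[2])/d[:,2])[:,None]
def proj(v,P):
    f,K,e,r=v; c=(np.atleast_2d(P)-e)@r; q=c@K.T; return q[:,:2]/q[:,2:]
E
python3 - <<'E'
from h import *
for n in('scene','top'):
    v=snap(n); save(n+'0',v[0]); print(n,v[2],v[3].round(3).tolist(),v[1].tolist())
print(readout.get_obs())
E
```

```text
pics
scene [-0.21024267 -0.76815922  0.63522794] [0.783, -0.366, 0.221, -0.451] [[419.9413323996994, 0.0, 247.0157212761582], [0.0, 419.9413323996994, 192.74943032727774], [0.0, 0.0, 1.0]]
top [ 0.41448513 -0.12019642  1.32491233] [-0.704, 0.706, -0.052, 0.057] [[370.62783052321663, 0.0, 255.21175204849294], [0.0, 370.62783052321663, 191.81219923821325], [0.0, 0.0, 1.0]]
{'time_s': 0.1, 'joint_positions': array([ 1.04200202e+00,  1.50941282e-01,  1.43790391e+00,  2.06318605e-05,
        1.55383222e+00, -1.33984795e-01]), 'qd': array([ 1.95529108e-03, -9.80994060e-04, -4.02876551e-03, -8.50374319e-04,
       -5.60816868e-04,  9.61799862e-05]), 'tau': array([ 5.19497567e-03, -7.14383769e+01, -5.71788597e+01, -1.49455486e-04,
        7.17873161e-03, -8.41363885e-05]), 'tool_pos': array([0.22106081, 0.5305807 , 0.23076422]), 'orientation': array([ 1.96125300e-01,  9.80578693e-01, -5.09514674e-04, -1.86220716e-04]), 'wrist_force': array([ 0.39824725, -0.05184414,  0.63718786]), 'ft_torque': array([ 0.01570751, -0.03524642, -0.07854817]), 'finger_force': 0.0, 'finger_gap': 0.08556293684221429}
```

View pics/top0.png

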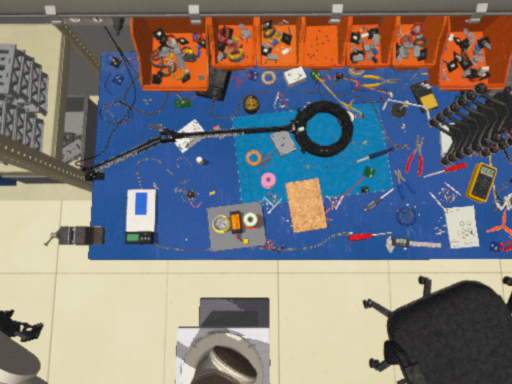

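View pics/scene0.png

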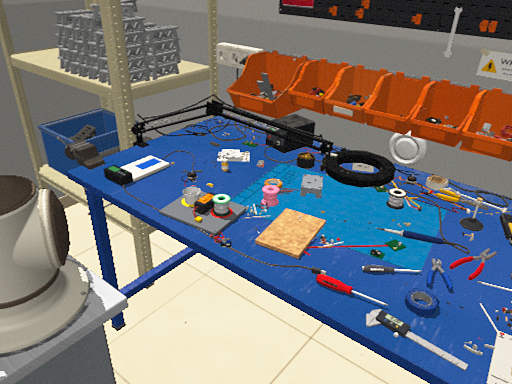

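Top view: the board is at about (237,225), with the cup on the left pad (221,224), the spool on the right pad (250,219) and the battery at (237,222). The mat is at (306,205) and the charger at (141,212). Spool candidates are the green-rimmed one at (250,219), a pink look-alike at (268,180), a tape ring at (254,158) and a white/black reel at (397,198) in the scene view. I choose the green one on the board. The rotation is a quaternion, so I'll fix the helper, measure, and check with a crop.

```bash
sed -i "s/rot=np.array(s\['rotation'\])/rot=R.from_quat(s['rotation']).as_matrix()/" h.py
python3 - <<'E'
from h import *
v=snap('top'); f=v[0]
save('crop1',cv2.resize(f[140:265,110:340],None,fx=3.4,fy=3.4,interpolation=cv2.INTER_CUBIC))
hsv=cv2.cvtColor(f,cv2.COLOR_RGB2HSV)
def blob(nm,m,box,z):
    x0,y0,x1,y1=box; M=np.zeros_like(m); M[y0:y1,x0:x1]=m[y0:y1,x0:x1]
    M=cv2.morphologyEx(M,cv2.MORPH_CLOSE,np.ones((3,3)))
    c=max(cv2.findContours(M,0,2)[0],key=cv2.contourArea); r=cv2.minAreaRect(c)
    b=ray(v,cv2.boxPoints(r),z)
    print(nm,r, 'ctr',ray(v,[r[0]],z)[0].round(4)); print(b[:,:2].round(3).tolist())
R_=cv2.inRange
blob('mat',R_(hsv,(5,60,90),(22,255,255)),(275,170,340,240),.012)
blob('board',255-R_(hsv,(100,120,0),(125,255,255)),(200,195,272,258),.010)
blob('plate',R_(hsv,(0,0,170),(180,60,255)),(115,180,165,240),.012)
blob('blue',R_(hsv,(95,80,150),(125,255,255)),(130,190,150,220),.012)
blob('spool',R_(hsv,(40,50,50),(90,255,255)),(240,208,262,232),.044)
blob('orange',R_(hsv,(5,170,150),(18,255,255)),(228,208,246,236),.037)
E
```

```text
mat ((305.9189147949219, 205.0135040283203), (50.6348876953125, 34.03059005737305), 80.53767395019531) ctr [ 0.5707 -0.293   0.012 ]
[[0.651, -0.219], [0.671, -0.341], [0.492, -0.365], [0.472, -0.246]]
board ((235.5, 223.0), (56.0, 71.0), 90.0) ctr [ 0.5073 -0.0423  0.01  ]
[[0.608, 0.086], [0.607, -0.169], [0.409, -0.167], [0.409, 0.082]]
plate ((140.5, 210.0), (42.0, 29.0), 90.0) ctr [0.5541 0.2966 0.012 ]
[[0.63, 0.352], [0.63, 0.248], [0.479, 0.242], [0.48, 0.345]]
blue ((140.5, 203.5), (21.0, 11.0), 90.0) ctr [0.5775 0.2977 0.012 ]
[[0.615, 0.319], [0.615, 0.28], [0.54, 0.276], [0.54, 0.316]]
spool ((250.25, 219.75), (12.727920532226562, 13.435027122497559), 45.0) ctr [ 0.5161 -0.0953  0.044 ]
[[0.515, -0.063], [0.548, -0.096], [0.517, -0.127], [0.484, -0.094]]
orange ((235.12997436523438, 221.41000366210938), (14.707822799682617, 8.061017990112305), 81.8698959350586) ctr [ 0.5109 -0.0426  0.037 ]
[[0.534, -0.025], [0.538, -0.053], [0.488, -0.06], [0.484, -0.033]]
```

View pics/crop1.png

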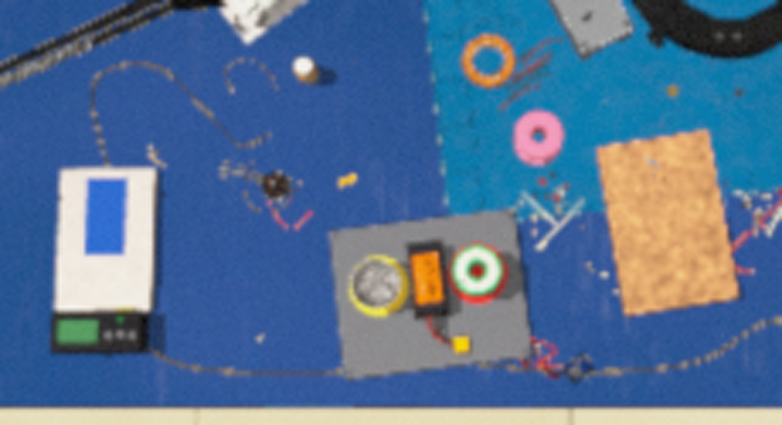

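The crop confirms the green-rimmed spool on the red pad at (478,270) and the white cup on the yellow pad at (378,285). The pink ring at (538,137) is the look-alike, the flux bottle is at (305,68) and the tape at (488,60). I'm moving above the board for a close look.

```bash

python3 -m jog '[[0.3,-1,0.3,0,0,-0.17,1],[0.3,-1,0.3,0,0,-0.17,1],[0.3,-1,0.3,0,0,-0.17,1]]'
python3 -m jog '[[0.3,-1,0.3,0,0,-0.17,1],[0.3,-1,0.3,0,0,-0.17,1],[0.3,-1,0.3,0,0,-0.17,1]]'
python3 -m jog '[[0.3,-1,0.3,0,0,-0.17,1],[0.3,-1,0.3,0,0,-0.17,1],[0.3,-1,0.3,0,0,-0.17,1]]'
python3 -m jog '[[0.3,-1,0.2,0,0,-0.17,1],[0.3,-1,0.2,0,0,-0.17,1],[0.3,-1,0.2,0,0,-0.17,1]]'
python3 -m jog '[[0.4,-1,0.1,0,0,-0.17,1],[0.4,-1,0.1,0,0,-0.17,1],[0.4,-1,0.1,0,0,-0.17,1]]'
python3 -m jog '[[0.3,-0.7,0,0,0,-0.17,1],[0.3,-0.7,0,0,0,-0.17,1],[0.3,-0.7,0,0,0,-0.17,1],[0.3,-0.7,0,0,0,-0.17,1]]'
python3 - <<'E'
from h import *
o=readout.get_obs(); print(o['joint_positions'].round(2))
v=snap('wrist'); save('w1',v[0]); print(v[2],v[3].round(2).tolist(),imaging.snapshot('wrist')['hand_eye'])
E
```

```text
time_s: 0.45
tool_pos: [0.2521, 0.428, 0.2629]
orientation: [0.284, 0.959, 0.001, 0.001]
wrist_force: [0.1, 1.6, 0.2]
finger_gap: 0.0853
finger_force: 0.0
time_s: 0.75
tool_pos: [0.2821, 0.3281, 0.2929]
orientation: [0.368, 0.93, 0.001, 0.001]
wrist_force: [0.9, -0.2, -0.0]
finger_gap: 0.0854
finger_force: 0.0
time_s: 1.05
tool_pos: [0.3123, 0.2281, 0.3226]
orientation: [0.45, 0.893, 0.001, 0.001]
wrist_force: [0.1, 0.4, -0.6]
finger_gap: 0.0855
finger_force: 0.0
time_s: 1.35
tool_pos: [0.3424, 0.1277, 0.3418]
orientation: [0.528, 0.849, -0.0, 0.0]
wrist_force: [0.0, 0.3, -0.7]
finger_gap: 0.0854
finger_force: 0.0
time_s: 1.65
tool_pos: [0.3826, 0.0278, 0.3507]
orientation: [0.601, 0.799, -0.0, -0.0]
wrist_force: [-1.7, 1.0, 0.8]
finger_gap: 0.0856
finger_force: 0.0
time_s: 2.05
tool_pos: [0.4115, -0.0386, 0.3507]
orientation: [0.668, 0.745, -0.0, -0.001]
wrist_force: [0.1, 0.5, 0.9]
finger_gap: 0.0856
finger_force: 0.0
[-0.28 -0.2   1.54  0.    1.8  -0.39]
[0.4028201  0.03563664 0.49360422] [[0.99, 0.1, 0.03], [0.11, -0.95, -0.29], [-0.0, 0.29, -0.96]] [[-1.70116138e-03 -9.56532381e-01 -2.91621177e-01  7.48566130e-02]
 [ 9.99998524e-01 -1.69762450e-03 -2.65159278e-04 -6.71044101e-04]
 [-2.41429819e-04 -2.91621197e-01  9.56533857e-01 -1.42817946e-01]
 [ 0.00000000e+00  0.00000000e+00  0.00000000e+00  1.00000000e+00]]
```

View pics/w1.png

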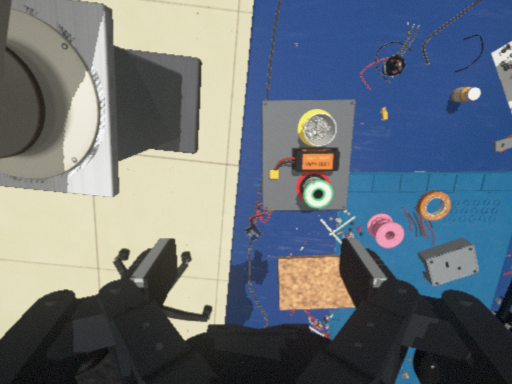

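The wrist view shows the board clearly: yellow pad and cup at (318,127), battery at (317,161), plug at (274,174), spool at (318,192), mat at (315,283). I'll measure these now.

```bash
cat >> h.py <<'E'
def blob(v,m,box,z,nm='',prt=True):
    x0,y0,x1,y1=box; M=np.zeros_like(m); M[y0:y1,x0:x1]=m[y0:y1,x0:x1]
    M=cv2.morphologyEx(M,cv2.MORPH_CLOSE,np.ones((3,3)))
    c=max(cv2.findContours(M,0,1)[0],key=cv2.contourArea)[:,0]
    P=ray(v,c,z)[:,:2]*1000; r=cv2.minAreaRect(P.astype(np.float32)); cc=cv2.minEnclosingCircle(P.astype(np.float32))
    if prt: print(nm,'rect',np.round(r[0],1),np.round(r[1],1),round(r[2],1),'circ',np.round(cc[0],1),round(cc[1],1))
    return c,P
def hsv(v): return cv2.cvtColor(v[0],cv2.COLOR_RGB2HSV)
E
python3 - <<'E'
from h import *
v=snap('wrist'); h=hsv(v); I=cv2.inRange
blob(v,I(h,(0,0,60),(180,60,140)),(256,92,360,216),.010,'board')
blob(v,I(h,(5,60,90),(22,255,255)),(270,245,352,315),.012,'mat')
blob(v,I(h,(40,60,60),(90,255,255)),(295,172,340,214),.044,'spool')
blob(v,I(h,(0,0,110),(180,70,255)),(302,111,338,145),.044,'cup')
blob(v,I(h,(3,150,150),(18,255,255)),(296,146,336,178),.037,'batt orange')
blob(v,I(h,(20,150,150),(32,255,255)),(265,165,282,182),.018,'plug')
print(h[127,345],h[105,280],h[127,318],h[127,305])
E
```

```text
board rect [490.1 -42.7] [165.5 217.4] 6.4 circ [489.5 -45.2] 127.6
mat rect [ 554.  -292.3] [149.4 125.3] 9.4 circ [ 554.9 -292.1] 95.4
spool rect [518.8 -96.5] [51.6 51.1] 29.9 circ [518.4 -96.5] 26.6
cup rect [504.6  11.3] [52.5 52.8] 10.9 circ [510.   11.6] 33.1
batt orange rect [509.9 -42.7] [51.  25.4] 6.2 circ [509.6 -42. ] 27.0
plug rect [442.  -76.2] [12.4 14.6] 6.9 circ [442.  -76.2] 9.4
[100   6 132] [ 84   9 136] [ 27  13 199] [ 30   8 230]
```

Consistency check: spool top at z=0.054 puts the spool at (516,-94). The board origin is then (510,-42) with yaw 6.4°, and the predicted plug (443,-76) matches the measured (442,-76). The tool yaw is already right, so I'll grasp the spool.

```bash

python3 -m jog '[[1,-0.55,-1,0,0,0,1],[1,-0.55,-1,0,0,0,1],[1,-0.55,-1,0,0,0,1],[1,-0.55,-1,0,0,0,1]]' 
python3 -m jog '[[0.05,0,-1,0,0,0,1],[0.05,0,-1,0,0,0,1],[0.05,0,-1,0,0,0,1],[0.05,0,-1,0,0,0,1]]' 
python3 -m jog '[[0,0,-0.5,0,0,0,1],[0,0,-0.5,0,0,0,1],[0,0,-0.5,0,0,0,1]]' 
python3 - <<'E'
from h import *
v=snap('wrist'); save('w2',v[0])
E
```

```text
time_s: 2.6
tool_pos: [0.5122, -0.0943, 0.2459]
orientation: [0.668, 0.744, -0.001, -0.003]
wrist_force: [-1.3, 0.9, -0.2]
finger_gap: 0.0855
finger_force: 0.0
time_s: 3.0
tool_pos: [0.5163, -0.0935, 0.153]
orientation: [0.667, 0.745, 0.0, 0.0]
wrist_force: [0.2, -1.1, 1.5]
finger_gap: 0.0859
finger_force: 0.0
time_s: 3.3
tool_pos: [0.5169, -0.0943, 0.1041]
orientation: [0.668, 0.744, 0.0, 0.001]
wrist_force: [-0.5, -0.1, 1.6]
finger_gap: 0.0854
finger_force: 0.0
```

View pics/w2.png

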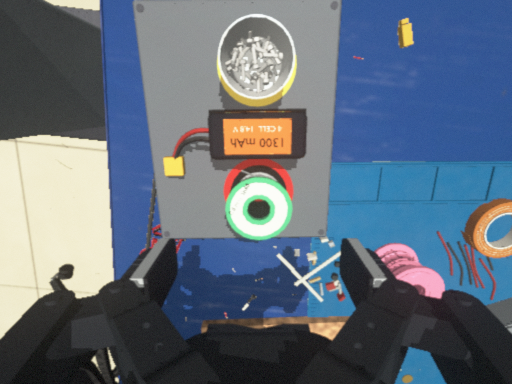

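Close view: the spool's green rim is centred at (259,208), the cup at (257,62), the battery at (258,134) and the pink look-alike at (412,270), clear of the fingers. I'll measure everything precisely here.

```bash
python3 - <<'E'
from h import *
v=snap('wrist'); h=hsv(v); I=cv2.inRange
blob(v,I(h,(40,60,60),(90,255,255)),(220,170,300,245),.054,'spool')
blob(v,I(h,(3,150,150),(18,255,255)),(215,110,300,165),.037,'batt orange')
blob(v,I(h,(20,150,150),(32,255,255)),(155,145,190,185),.018,'plug')
blob(v,I(h,(165,80,60),(180,255,255))|I(h,(140,80,60),(180,255,255)),(370,235,450,305),.044,'pink')
y=I(h,(22,130,120),(34,255,255)); blob(v,y,(205,5,310,115),.010,'yellow')
c=blob(v,I(h,(0,0,190),(180,60,255)),(205,5,310,104),.044,'cup')[0]; print(c.min(0),c.max(0))
E
```

```text
spool rect [516.6 -93.8] [50.6 49.2] 72.4 circ [516.4 -93.5] 25.4
batt orange rect [510.  -42.3] [50.6 26.5] 7.0 circ [510.1 -42.2] 28.1
plug rect [443.9 -76.2] [14.5 15.5] 10.8 circ [444.3 -75.7] 9.8
pink rect [ 652.3 -140.4] [25.6 78.9] 55.3 circ [ 650.3 -143.3] 39.5
yellow rect [501.2 -11.9] [17.6 52.4] 85.2 circ [501.8  -4.2] 26.2
cup rect [503.9  10. ] [51.4 51.6] 52.1 circ [503.8  10.1] 26.2
[216  13] [294  98]
```

```bash

python3 -m jog '[[0,0.05,-0.4,0,0,0,1],[0,0.05,-0.87,0,0,0,1],[0,0.05,-0.87,0,0,0,1],[0,0.05,-0.87,0,0,0,1]]' 40
python3 -m jog '[[0,0,0,0,0,0,-1],[0,0,0,0,0,0,-1],[0,0,0,0,0,0,-1],[0,0,0,0,0,0,-1],[0,0,0,0,0,0,-1]]'
python3 -m jog '[[0,0,0,0,0,0,-1],[0,0,0,0,0,0,-1],[0,0,0,0,0,0,-1]]'
```

```text
time_s: 3.8
tool_pos: [0.517, -0.0895, 0.0164]
orientation: [0.668, 0.744, 0.0, 0.0]
wrist_force: [0.1, 0.1, 1.0]
finger_gap: 0.0859
finger_force: 0.0
time_s: 4.3
tool_pos: [0.5171, -0.0896, 0.0163]
orientation: [0.668, 0.744, 0.0, 0.001]
wrist_force: [-2.8, 0.2, 13.4]
finger_gap: 0.0493
finger_force: 39.2
time_s: 4.6
tool_pos: [0.5172, -0.0896, 0.0163]
orientation: [0.668, 0.744, 0.001, 0.001]
wrist_force: [-2.7, 0.9, 14.3]
finger_gap: 0.0493
finger_force: 39.2
```

```bash

python3 -m jog '[[0,0,0.4,0,0,0,-1],[0,0,0.8,0,0,0,-1],[0,0,1,0,0,0,-1],[0,0,1,0,0,0,-1]]'
python3 -m jog '[[0.2,-0.5,0,0,0,0,-1],[0.3,-1,0,0,0,0,-1],[0.3,-1,0,0,0,0,-1]]'
python3 -m jog '[[0.4,-0.5,0,0,0,0,-1],[0.73,-0.92,0,0,0,0,-1],[0.73,-0.92,0,0,0,0,-1],[0.73,-0.92,0,0,0,0,-1]]'
python3 - <<'E'
from h import *
v=snap('top'); h=hsv(v); I=cv2.inRange
blob(v,I(h,(5,60,90),(22,255,255)),(275,170,340,240),.012,'mat'); 
v=snap('wrist'); save('w3',v[0])
E
```

```text
time_s: 5.0
tool_pos: [0.5176, -0.0897, 0.1182]
orientation: [0.668, 0.744, 0.001, 0.003]
wrist_force: [0.6, -0.2, -2.0]
finger_gap: 0.049
finger_force: 42.4
time_s: 5.3
tool_pos: [0.5464, -0.1935, 0.1133]
orientation: [0.669, 0.743, -0.001, 0.0]
wrist_force: [-1.0, 1.1, -1.3]
finger_gap: 0.049
finger_force: 42.5
time_s: 5.7
tool_pos: [0.6196, -0.283, 0.1125]
orientation: [0.669, 0.744, -0.0, -0.001]
wrist_force: [-0.1, 1.0, -1.5]
finger_gap: 0.0495
finger_force: 42.5
mat rect [ 595.8 -285.7] [148.9  93.9] 59.1 circ [ 587.5 -282.6] 80.4
```

View pics/w3.png

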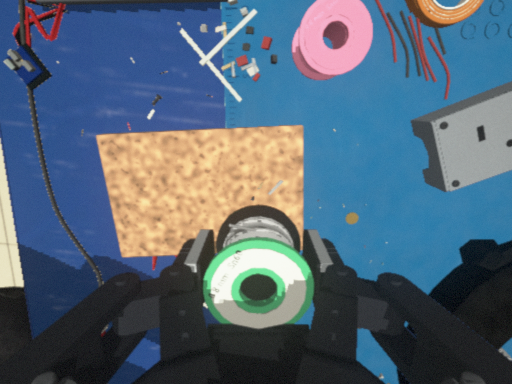

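Spool held; mat corners seen at (97,137), (303,126) and (120,257). I'm casting these onto z=0.012.

```bash
python3 - <<'E'
from h import *
v=snap('wrist'); P=ray(v,[[97,137],[303,126],[120,257]],.012)[:,:2]; print(P.round(4), np.linalg.norm(P[1]-P[0]),np.linalg.norm(P[2]-P[0]))
c=(P[1]+P[2])/2; u=(P[1]-P[0])/np.linalg.norm(P[1]-P[0]); print(c,c+.05*u,c-.05*u,np.degrees(np.arctan2(u[1],u[0])))
E
```

```text
[[ 0.4737 -0.2477]
 [ 0.65   -0.2196]
 [ 0.4891 -0.3642]] 0.17856276055077056 0.11750991346941113
[ 0.5695724  -0.29188065] [ 0.61894828 -0.28400524] [ 0.52019651 -0.29975605] 9.062288053515902
```

```bash

python3 -m jog '[[0,0,-0.4,0,0,0,-1],[0,0,-0.8,0,0,0,-1],[0,0,-0.94,0,0,0,-1],[0,0,-0.94,0,0,0,-1],[0,0,-0.94,0,0,0,-1]]'
python3 -m jog '[[0,0,0,0,0,0,-1],[0,0,0,0,0,0,0.4],[0,0,0,0,0,0,1],[0,0,0,0,0,0,1],[0,0,0,0,0,0,1]]'
python3 -m jog '[[0,0,0,0,0,0,1],[0,0,0.4,0,0,0,1],[0,0,0.8,0,0,0,1],[0,0,0.8,0,0,0,1]]'
```

```text
time_s: 6.35
tool_pos: [0.6193, -0.2809, 0.0213]
orientation: [0.668, 0.744, 0.0, 0.0]
wrist_force: [0.6, 0.5, -1.3]
finger_gap: 0.0493
finger_force: 45.6
time_s: 6.85
tool_pos: [0.6192, -0.2813, 0.0204]
orientation: [0.668, 0.744, -0.0, 0.0]
wrist_force: [-0.3, -0.8, -0.5]
finger_gap: 0.0854
finger_force: 0.0
time_s: 7.25
tool_pos: [0.6212, -0.2824, 0.1064]
orientation: [0.668, 0.744, 0.001, 0.004]
wrist_force: [-0.4, -0.7, 1.1]
finger_gap: 0.0856
finger_force: 0.0
```

```bash

python3 -m jog '[[-0.2,0.5,0,0,0,0,1],[-0.4,1,0,0,0,0,1],[-0.4,1,0,0,0,0,1]]'
python3 -m jog '[[-0.2,0.5,0,0,0,0,1],[-0.4,1,0,0,0,0,1],[-0.4,1,0,0,0,0,1]]'
python3 -m jog '[[-0.2,0.5,0,0,0,0,1],[-0.36,0.92,0,0,0,0,1],[-0.36,0.92,0,0,0,0,1],[-0.36,0.92,0,0,0,0,1]]'
python3 - <<'E'
from h import *
v=snap('wrist'); save('w4',v[0]); h=hsv(v); I=cv2.inRange
v=snap('top'); save('t4',cv2.resize(v[0][150:260,200:350],None,fx=4,fy=4))
E
```

```text
time_s: 7.55
tool_pos: [0.5775, -0.1773, 0.1001]
orientation: [0.667, 0.745, 0.0, -0.001]
wrist_force: [0.1, 0.9, 0.3]
finger_gap: 0.0854
finger_force: 0.0
time_s: 7.85
tool_pos: [0.5375, -0.0777, 0.1002]
orientation: [0.667, 0.745, 0.0, -0.001]
wrist_force: [0.9, -0.5, -0.0]
finger_gap: 0.0855
finger_force: 0.0
time_s: 8.25
tool_pos: [0.5033, 0.0112, 0.1005]
orientation: [0.667, 0.745, 0.0, 0.0]
wrist_force: [-0.2, -0.3, 0.1]
finger_gap: 0.085
finger_force: 0.0
```

View pics/w4.png

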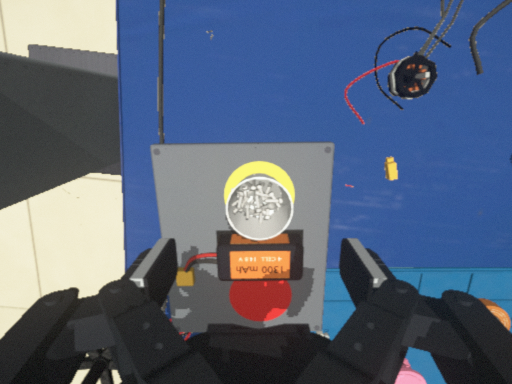

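View pics/t4.png

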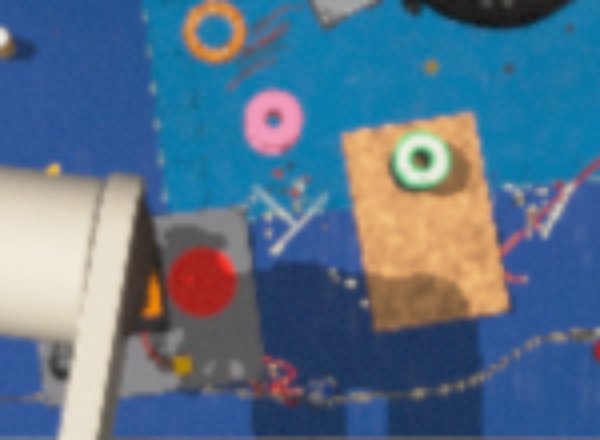

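The spool stands upright on the mat at (421,160) in the top crop. In the wrist view the cup is at (259,208) on the yellow pad, and the red pad is free at (261,298). I'll measure the cup and red pad.

```bash
python3 - <<'E'
from h import *
v=snap('wrist'); h=hsv(v); I=cv2.inRange
blob(v,I(h,(0,0,165),(180,60,255)),(215,170,300,242),.044,'cup')
blob(v,I(h,(170,140,80),(180,255,255))|I(h,(0,140,80),(3,255,255)),(225,270,300,325),.010,'red')
blob(v,I(h,(3,150,150),(18,255,255)),(215,240,300,285),.037,'batt orange')
P=ray(v,[[152,146],[333,143]],.01)[:,:2]; u=P[1]-P[0]; print(P,np.linalg.norm(u),np.degrees(np.arctan2(u[1],u[0])))
E
```

```text
cup rect [503.5   9.8] [51.4 51.9] 47.8 circ [503.9  10.7] 27.1
red rect [516.8 -99.7] [61.4 48.1] 7.5 circ [516.2 -93.9] 30.9
batt orange rect [509.6 -42.7] [50.2 26.6] 7.5 circ [509.8 -42.9] 27.7
[[0.41041235 0.04225376]
 [0.56049067 0.06068292]] 0.15120560187388996 7.000697972252475
```

```bash

python3 -m jog '[[0,-0.01,-0.4,0,0,0,1],[0,-0.01,-0.87,0,0,0,1],[0,-0.01,-0.87,0,0,0,1],[0,-0.01,-0.87,0,0,0,1]]' 22
python3 -m jog '[[0,0,0,0,0,0,-1],[0,0,0,0,0,0,-1],[0,0,0,0,0,0,-1],[0,0,0,0,0,0,-1],[0,0,0,0,0,0,-1]]'
python3 -m jog '[[0,0,0,0,0,0,-1],[0,0,0,0,0,0,-1],[0,0,0.1,0,0,0,-1],[0,0,0.2,0,0,0,-1],[0,0,0.2,0,0,0,-1]]'
```

```text
time_s: 8.8
tool_pos: [0.5033, 0.009, 0.0138]
orientation: [0.668, 0.744, -0.0, -0.001]
wrist_force: [0.1, -1.2, 0.6]
finger_gap: 0.0852
finger_force: 0.0
time_s: 9.3
tool_pos: [0.5043, 0.0096, 0.0152]
orientation: [0.668, 0.744, 0.001, 0.001]
wrist_force: [-2.0, -1.3, 12.0]
finger_gap: 0.05
finger_force: 20.7
time_s: 9.8
tool_pos: [0.5042, 0.0096, 0.0353]
orientation: [0.668, 0.744, 0.001, 0.001]
wrist_force: [0.1, -0.5, -0.9]
finger_gap: 0.0493
finger_force: 22.9
```

```bash

python3 -m jog '[[0,0,0.4,0,0,0,-1],[0,0,0.85,0,0,0,-1],[0,0,0.85,0,0,0,-1]]'
python3 -m jog '[[0,-0.4,0,0,0,0,-1],[0,-0.8,0,0,0,0,-1],[0,-1,0,0,0,0,-1],[0,-1,0,0,0,0,-1]]'
python3 -m jog '[[0,-0.4,0,0,0,0,-1],[0,-0.8,0,0,0,0,-1],[0,-1,0,0,0,0,-1],[0,-1,0,0,0,0,-1]]'
python3 -m jog '[[0.1,-0.4,0,0,0,0,-1],[0.16,-0.8,0,0,0,0,-1],[0.16,-1,0,0,0,0,-1],[0.16,-1.0,0,0,0,0,-1]]'
python3 -m jog '[[0,-0.1,0,0,0,0,-1],[0,-0.1,-0.4,0,0,0,-1],[0,-0.1,-0.8,0,0,0,-1],[0,-0.1,-0.8,0,0,0,-1]]'
python3 - <<'E'
from h import *
v=snap('wrist'); save('w5',v[0])
E
```

```text
time_s: 10.1
tool_pos: [0.5055, 0.0095, 0.124]
orientation: [0.668, 0.744, 0.002, 0.003]
wrist_force: [0.6, -0.3, -0.2]
finger_gap: 0.0501
finger_force: 23.3
time_s: 10.5
tool_pos: [0.503, -0.0925, 0.1181]
orientation: [0.669, 0.743, -0.0, 0.0]
wrist_force: [-0.3, 0.5, -0.7]
finger_gap: 0.0493
finger_force: 23.3
time_s: 10.9
tool_pos: [0.503, -0.192, 0.118]
orientation: [0.669, 0.743, -0.0, -0.0]
wrist_force: [0.7, 0.1, -0.9]
finger_gap: 0.0496
finger_force: 23.3
time_s: 11.3
tool_pos: [0.5191, -0.2914, 0.1178]
orientation: [0.669, 0.744, -0.0, -0.0]
wrist_force: [-0.2, 0.6, -0.8]
finger_gap: 0.0495
finger_force: 23.3
time_s: 11.7
tool_pos: [0.5171, -0.2977, 0.0338]
orientation: [0.668, 0.744, -0.0, -0.004]
wrist_force: [-0.7, 0.1, -0.2]
finger_gap: 0.0496
finger_force: 23.4
```

View pics/w5.png

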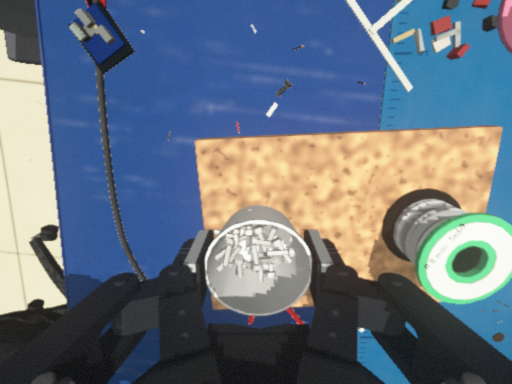

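Cup held upright at (258,258) over the mat, with the spool well clear to its right at (465,255). I'm setting the cup down.

```bash

python3 -m jog '[[0,0,-0.1,0,0,0,-1],[0,0,-0.2,0,0,0,-1],[0,0,-0.2,0,0,0,-1],[0,0,-0.2,0,0,0,-1]]'
python3 -m jog '[[0,0,0,0,0,0,0.4],[0,0,0,0,0,0,1],[0,0,0,0,0,0,1],[0,0,0,0,0,0,1],[0,0,0,0,0,0,1]]'
python3 -m jog '[[0,0,0.4,0,0,0,1],[0,0,0.8,0,0,0,1],[0,0,1,0,0,0,1],[0,0,1,0,0,0,1]]'
```

```text
time_s: 12.15
tool_pos: [0.5193, -0.3004, 0.0188]
orientation: [0.668, 0.744, -0.0, 0.0]
wrist_force: [-0.0, 0.0, -0.2]
finger_gap: 0.0502
finger_force: 23.4
time_s: 12.65
tool_pos: [0.5192, -0.3003, 0.0183]
orientation: [0.668, 0.744, -0.0, 0.0]
wrist_force: [-1.0, -0.1, 0.4]
finger_gap: 0.0855
finger_force: 0.0
time_s: 13.05
tool_pos: [0.5203, -0.3011, 0.1217]
orientation: [0.668, 0.744, 0.0, 0.003]
wrist_force: [-0.4, -0.5, 0.2]
finger_gap: 0.0854
finger_force: 0.0
```

```bash

python3 -m jog '[[0,0.5,0,0,0,0.14,1],[0,1,0,0,0,0.28,1],[0,1,0,0,0,0.42,1],[0,1,0,0,0,0.5,1],[0,1,0,0,0,0.5,1]]'
python3 -m jog '[[0,0.5,0,0,0,0.14,1],[0,1,0,0,0,0.28,1],[0,1,0,0,0,0.42,1],[0,1,0,0,0,0.5,1],[0,1,0,0,0,0.5,1]]'
python3 -m jog '[[-0.09,0.5,0,0,0,0.14,1],[-0.09,0.58,0,0,0,0.28,1],[-0.09,0.58,0,0,0,0.42,1],[-0.09,0.58,0,0,0,0.51,1],[-0.09,0.58,0,0,0,0.51,1]]'
python3 - <<'E'
from h import *
print(readout.get_obs()['joint_positions'].round(2))
v=snap('wrist'); save('w6',v[0])
E
```

```text
time_s: 13.55
tool_pos: [0.5189, -0.1998, 0.1175]
orientation: [0.452, 0.892, -0.0, -0.0]
wrist_force: [-0.5, -0.7, -0.1]
finger_gap: 0.0854
finger_force: 0.0
time_s: 14.05
tool_pos: [0.519, -0.1001, 0.1178]
orientation: [0.207, 0.978, -0.0, -0.0]
wrist_force: [0.0, 0.1, 0.2]
finger_gap: 0.0855
finger_force: 0.0
time_s: 14.55
tool_pos: [0.5101, -0.0426, 0.1179]
orientation: [-0.058, 0.998, 0.0, -0.0]
wrist_force: [0.1, -0.5, -1.4]
finger_gap: 0.0853
finger_force: 0.0
[-0.23  0.09  1.74 -0.    1.31 -1.92]
```

View pics/w6.png

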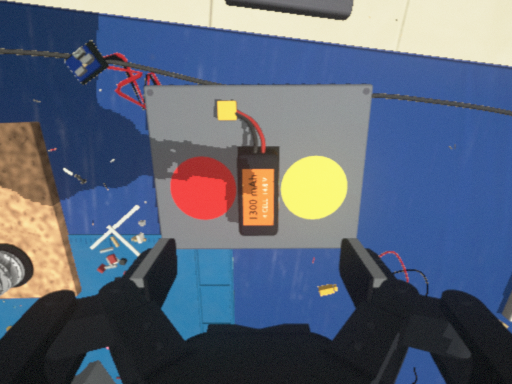

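Battery centred at (258,191), red pad (203,188), yellow pad (314,187), fingers aligned. A quick measurement, then the grasp.

```bash
python3 - <<'E'
from h import *
v=snap('wrist'); h=hsv(v); I=cv2.inRange
blob(v,I(h,(170,140,80),(180,255,255))|I(h,(0,140,80),(3,255,255)),(160,145,236,225),.010,'red')
blob(v,I(h,(22,130,120),(34,255,255)),(281,145,355,225),.010,'yellow')
blob(v,I(h,(3,150,150),(18,255,255)),(240,155,275,235),.037,'batt orange')
E
python3 -m jog '[[0,0,-0.4,0,0,0.005,1],[0,0,-0.8,0,0,0.005,1],[0,0,-1,0,0,0.005,1],[0,0,-1,0,0,0.005,1]]' 50
```

```text
red rect [516.5 -93.8] [61.1 60.5] 4.9 circ [516.4 -93.6] 30.9
yellow rect [504.1   9.6] [58.9 59.4] 6.3 circ [504.1   9.4] 30.3
batt orange rect [510.5 -42.4] [50.3 26.2] 6.7 circ [510.4 -41.7] 27.7
time_s: 15.05
tool_pos: [0.5085, -0.0422, 0.0156]
orientation: [-0.059, 0.998, 0.001, -0.002]
wrist_force: [0.4, -0.9, 1.3]
finger_gap: 0.0854
finger_force: 0.0
```

```bash

python3 -m jog '[[0,0,-0.03,0,0,0,1],[0,0,-0.03,0,0,0,1],[0,0,-0.03,0,0,0,-1],[0,0,-0.03,0,0,0,-1],[0,0,-0.03,0,0,0,-1]]'
python3 -m jog '[[0,0,0,0,0,0,-1],[0,0,0,0,0,0,-1],[0,0,0,0,0,0,-1],[0,0,0,0,0,0,-1],[0,0,0,0,0,0,-1]]'
python3 -m jog '[[0,0,0.3,0,0,0,-1],[0,0,0.6,0,0,0,-1],[0,0,1,0,0,0,-1],[0,0,1,0,0,0,-1],[0,0,1,0,0,0,-1]]'
```

```text
time_s: 15.55
tool_pos: [0.5104, -0.0423, 0.0158]
orientation: [-0.062, 0.998, -0.0, 0.0]
wrist_force: [-0.5, 0.5, 0.7]
finger_gap: 0.0438
finger_force: 0.0
time_s: 16.05
tool_pos: [0.5104, -0.0423, 0.0158]
orientation: [-0.062, 0.998, -0.0, 0.0]
wrist_force: [-1.6, 0.5, 6.6]
finger_gap: 0.0342
finger_force: 50.5
time_s: 16.55
tool_pos: [0.5103, -0.0423, 0.1156]
orientation: [-0.062, 0.998, -0.0, 0.001]
wrist_force: [-0.9, 1.2, -2.7]
finger_gap: 0.0341
finger_force: 50.8
```

```bash

python3 -m jog '[[0,0.4,0,0,0,0,-1],[0,0.8,0.2,0,0,0,-1],[0,1,0.4,0,0,0,-1],[0,1,0.4,0,0,0,-1]]'
python3 -m jog '[[0,0.4,0,0,0,0,-1],[0,0.8,0,0,0,0,-1],[0.1,1,0,0,0,0,-1],[0.1,1,0,0,0,0,-1],[0.1,1,0,0,0,0,-1]]'
python3 - <<'E'
from h import *
v=snap('wrist'); save('w7',v[0]); 
E
```

```text
time_s: 16.95
tool_pos: [0.5104, 0.06, 0.1561]
orientation: [-0.063, 0.998, 0.0, 0.001]
wrist_force: [-0.0, -0.3, -2.5]
finger_gap: 0.0336
finger_force: 50.9
time_s: 17.45
tool_pos: [0.5196, 0.1574, 0.1535]
orientation: [-0.062, 0.998, -0.0, -0.001]
wrist_force: [-0.2, -0.6, -1.1]
finger_gap: 0.0339
finger_force: 50.9
```

View pics/w7.png

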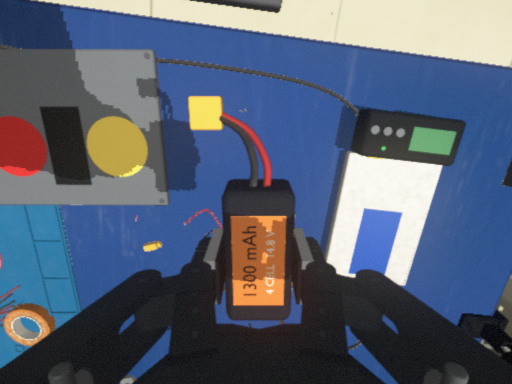

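The outline is partly hidden behind the finger at (350–400, 210–272). I'll move 60 mm in +x so it is fully visible, then measure.

```bash

python3 -m jog '[[0.4,0,0,0,0,0,-1],[0.7,0,0,0,0,0,-1],[0.7,0,0,0,0,0,-1],[0.7,0,0,0,0,0,-1]]'
python3 - <<'E'
from h import *
v=snap('wrist'); save('w8',v[0]); h=hsv(v); I=cv2.inRange
c,P=blob(v,I(h,(105,60,150),(125,225,255)),(320,80,430,260),.012,'blue')
print(c.min(0),c.max(0))
r=cv2.minAreaRect(P.astype(np.float32)); print(cv2.boxPoints(r).round(1).tolist())
c,P=blob(v,I(h,(0,0,150),(180,60,255)),(300,40,480,300),.012,'plate')
r=cv2.minAreaRect(P.astype(np.float32)); print(cv2.boxPoints(r).round(1).tolist(),c.min(0),c.max(0))
E
```

```text
time_s: 17.9
tool_pos: [0.59, 0.1565, 0.1542]
orientation: [-0.061, 0.998, -0.0, -0.001]
wrist_force: [-1.2, -0.2, -0.8]
finger_gap: 0.0339
finger_force: 50.9
blue rect [578.  297.7] [81.7 42.7] 0.5 circ [578. 298.] 45.3
[363 144] [420 220]
[[537.0, 318.70001220703125], [537.2999877929688, 276.0], [619.0, 276.6000061035156], [618.7000122070312, 319.3999938964844]]
plate rect [553.9 297.2] [149.5 100. ] 0.3 circ [553.9 297.1] 88.8
[[478.8999938964844, 346.79998779296875], [479.3999938964844, 246.8000030517578], [629.0, 247.6999969482422], [628.4000244140625, 347.6000061035156]] [336  80] [465 231]
```

View pics/w8.png

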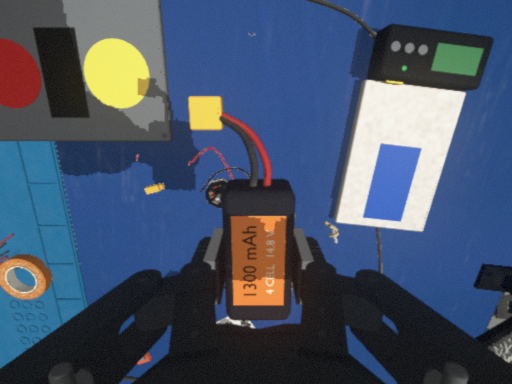

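The outline measures 81.7x42.7 mm (expected 82x43), centred at (578.0,297.7) with its axis at 0.4°. That needs a turn of about −6.7°. Moving over it.

```bash

python3 -m jog '[[0,0.4,0,0,0,-0.11,-1],[-0.06,0.8,0,0,0,-0.11,-1],[-0.12,1,0,0,0,-0.11,-1],[-0.12,1,0,0,0,-0.11,-1]]'
python3 -m jog '[[0,0.4,-0.4,0,0,0,-1],[0,0.4,-0.8,0,0,0,-1],[0,0.4,-0.8,0,0,0,-1],[0,0.4,-0.8,0,0,0,-1],[0,0.4,-0.8,0,0,0,-1]]'
python3 - <<'E'
from h import *
o=readout.get_obs(); q=o['orientation']; print(o['tool_pos'],np.degrees(np.arctan2(2*q[1]**2-1,2*q[0]*q[1])))
E
```

```text
time_s: 18.35
tool_pos: [0.5766, 0.2597, 0.1554]
orientation: [-0.005, 1.0, 0.0, -0.0]
wrist_force: [0.1, -0.7, -2.6]
finger_gap: 0.0341
finger_force: 51.0
time_s: 18.85
tool_pos: [0.5793, 0.2971, 0.0781]
orientation: [-0.004, 1.0, 0.0, 0.001]
wrist_force: [-0.6, -0.4, -1.1]
finger_gap: 0.0342
finger_force: 50.9
[0.57926354 0.29706819 0.07806021] 90.42843396745815
```

```bash

python3 -m jog '[[-0.01,0,-0.3,0,0,0,-1],[-0.01,0,-0.5,0,0,0,-1],[-0.01,0,-0.5,0,0,0,-1],[-0.01,0,-0.5,0,0,0,-1]]'
```

```text
time_s: 19.25
tool_pos: [0.5781, 0.2975, 0.0274]
orientation: [-0.004, 1.0, 0.0, 0.001]
wrist_force: [0.7, -0.3, -1.1]
finger_gap: 0.0339
finger_force: 50.9
```

```bash

python3 -m jog '[[0,0,-0.05,0,0,0,-1],[0,0,-0.09,0,0,0,-1],[0,0,-0.09,0,0,0,-1],[0,0,-0.09,0,0,0,-1]]'
python3 -m jog '[[0,0,0,0,0,0,-0.1],[0,0,0,0,0,0,0.3],[0,0,0,0,0,0,1],[0,0,0,0,0,0,1],[0,0,0,0,0,0,1]]'
python3 -m jog '[[0,0,0,0,0,0,1],[0,0,0.3,0,0,0,1],[0,0,0.6,0,0,0,1],[0,0,1,0,0,0,1],[0,0,1,0,0,0,1]]'
python3 - <<'E'
from h import *
v=snap('wrist'); save('w9',v[0]); h=hsv(v); I=cv2.inRange
blob(v,I(h,(3,150,150),(14,255,255)),(200,100,310,290),.039,'orange')
blob(v,I(h,(20,150,150),(32,255,255)),(190,60,280,160),.02,'plug')
E
```

```text
time_s: 19.65
tool_pos: [0.5779, 0.2979, 0.0176]
orientation: [-0.004, 1.0, 0.0, 0.001]
wrist_force: [-0.7, -1.0, 5.9]
finger_gap: 0.0344
finger_force: 52.5
time_s: 20.15
tool_pos: [0.5771, 0.2977, 0.0162]
orientation: [-0.004, 1.0, -0.0, -0.0]
wrist_force: [-0.2, -0.2, -0.2]
finger_gap: 0.0854
finger_force: 0.0
time_s: 20.65
tool_pos: [0.5791, 0.2985, 0.1221]
orientation: [-0.004, 1.0, 0.001, 0.004]
wrist_force: [-0.2, 1.0, 0.1]
finger_gap: 0.0849
finger_force: 0.0
orange rect [577.7 298.2] [49.4 26.2] 0.3 circ [577.5 298.2] 27.4
plug rect [506.7 272. ] [12.9 14.5] 0.4 circ [506.6 271.9] 9.2
```

View pics/w9.png

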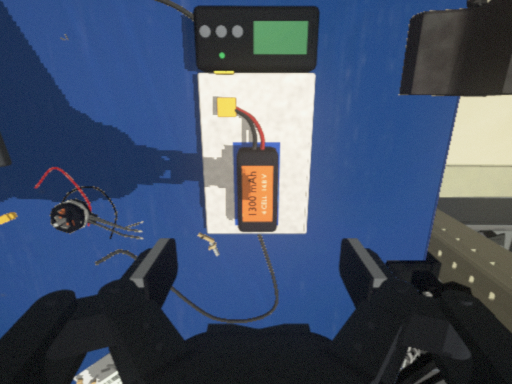

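The battery lies on the outline: (577.7,298.2), yaw 0.3°, plug towards the charger box. Next I go back for the spool.

```bash

python3 -m jog '[[0,-0.4,0.1,0,0,-0.12,1],[0,-0.8,0.2,0,0,-0.24,1],[0,-1,0.2,0,0,-0.24,1]]'
python3 -m jog '[[0,-0.5,0,0,0,-0.12,1],[0,-1,0,0,0,-0.24,1],[0,-1,0,0,0,-0.24,1]]'
python3 -m jog '[[0,-0.5,0,0,0,-0.12,1],[0,-1,0,0,0,-0.24,1],[0,-1,0,0,0,-0.24,1]]'
python3 -m jog '[[0,-0.5,0,0,0,-0.12,1],[0,-1,0,0,0,-0.24,1],[0,-1,0,0,0,-0.24,1]]'
python3 -m jog '[[0.2,-0.5,0,0,0,-0.12,1],[0.2,-1,0,0,0,-0.24,1],[0.2,-1,0,0,0,-0.24,1]]'
python3 -m jog '[[0.2,-0.5,0,0,0,-0.12,1],[0.21,-0.85,0,0,0,-0.19,1],[0.21,-0.85,0,0,0,-0.19,1],[0.21,-0.85,0,0,0,-0.19,1]]'
python3 - <<'E'
from h import *
v=snap('wrist'); save('w10',v[0])
o=readout.get_obs(); q=o['orientation']; print(o['tool_pos'],np.degrees(np.arctan2(2*q[1]**2-1,2*q[0]*q[1])))
h=hsv(v); I=cv2.inRange
c,_=blob(v,I(h,(40,60,60),(90,255,255)),(160,120,360,300),.056,'spool');print(c.min(0),c.max(0))
c,_=blob(v,I(h,(0,0,165),(180,60,255)),(80,120,220,300),.046,'cup');print(c.min(0),c.max(0))
E
```

```text
time_s: 21.0
tool_pos: [0.5772, 0.1954, 0.1365]
orientation: [0.124, 0.992, -0.0, 0.0]
wrist_force: [0.2, 0.7, -0.1]
finger_gap: 0.0854
finger_force: 0.0
time_s: 21.3
tool_pos: [0.5769, 0.0928, 0.1353]
orientation: [0.249, 0.969, -0.001, -0.0]
wrist_force: [-0.1, 0.7, -0.3]
finger_gap: 0.0853
finger_force: 0.0
time_s: 21.6
tool_pos: [0.5768, -0.0069, 0.1352]
orientation: [0.368, 0.93, -0.001, -0.0]
wrist_force: [-0.2, 0.6, -0.1]
finger_gap: 0.0851
finger_force: 0.0
time_s: 21.9
tool_pos: [0.5767, -0.1068, 0.1352]
orientation: [0.482, 0.876, -0.001, -0.0]
wrist_force: [0.6, 0.0, -0.4]
finger_gap: 0.0853
finger_force: 0.0
time_s: 22.2
tool_pos: [0.5969, -0.2064, 0.1348]
orientation: [0.587, 0.809, -0.001, -0.001]
wrist_force: [0.2, 0.8, -0.8]
finger_gap: 0.0855
finger_force: 0.0
time_s: 22.6
tool_pos: [0.618, -0.2871, 0.135]
orientation: [0.662, 0.75, -0.0, -0.001]
wrist_force: [-0.2, 1.1, -0.2]
finger_gap: 0.0856
finger_force: 0.0
[ 0.61806515 -0.28632447  0.1354014 ] 7.165496258581008
spool rect [ 618.9 -285. ] [48.2 49.4] 7.0 circ [ 618.9 -284.7] 25.4
[232 167] [289 223]
cup rect [ 518.5 -299.9] [52.1 52. ] 17.5 circ [ 518.2 -297. ] 28.9
[115 165] [174 222]
```

View pics/w10.png

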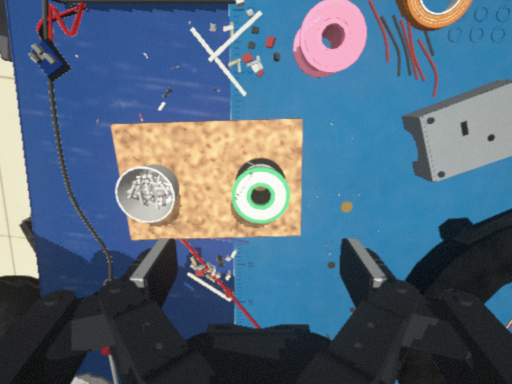

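Cup at (148,192) and spool at (261,195), both upright on the mat. Grasping the spool.

```bash

python3 -m jog '[[0.01,0.01,-0.4,0,0,0,1],[0.01,0.01,-0.8,0,0,0,1],[0.01,0.01,-0.8,0,0,0,1]]' 40
python3 -m jog '[[0,0,-0.2,0,0,0,1],[0,0,-0.36,0,0,0,1],[0,0,-0.36,0,0,0,1],[0,0,-0.36,0,0,0,1]]'
python3 -m jog '[[0,0,0,0,0,0,-1],[0,0,0,0,0,0,-1],[0,0,0,0,0,0,-1],[0,0,0,0,0,0,-1],[0,0,0,0,0,0,-1]]'
python3 -m jog '[[0,0,0,0,0,0,-1],[0,0,0,0,0,0,-1],[0,0,0.1,0,0,0,-1],[0,0,0.5,0,0,0,-1],[0,0,1,0,0,0,-1]]'
```

```text
time_s: 22.95
tool_pos: [0.6169, -0.2832, 0.051]
orientation: [0.661, 0.75, -0.001, -0.004]
wrist_force: [-0.2, 0.8, -0.2]
finger_gap: 0.0855
finger_force: 0.0
time_s: 23.35
tool_pos: [0.6195, -0.2861, 0.0213]
orientation: [0.662, 0.75, 0.0, 0.0]
wrist_force: [0.1, -0.2, 0.3]
finger_gap: 0.0856
finger_force: 0.0
time_s: 23.85
tool_pos: [0.6195, -0.2865, 0.0213]
orientation: [0.662, 0.749, 0.0, 0.001]
wrist_force: [-1.4, 0.6, 6.3]
finger_gap: 0.0493
finger_force: 41.0
time_s: 24.35
tool_pos: [0.6181, -0.2857, 0.1202]
orientation: [0.662, 0.749, -0.0, -0.002]
wrist_force: [1.1, -0.2, -0.7]
finger_gap: 0.0492
finger_force: 41.9
```

```bash

python3 -m jog '[[-0.4,0.2,0,0,0,0,-1],[-0.8,0.6,0,0,0,0,-1],[-1,1,0,0,0,0,-1],[-1,1,0,0,0,0,-1]]'
python3 -m jog '[[-0.03,0.4,0,0,0,0,-1],[-0.03,0.8,0,0,0,0,-1],[-0.03,0.91,0,0,0,0,-1],[-0.03,0.91,-0.4,0,0,0,-1],[-0.03,0.91,-0.8,0,0,0,-1]]'
python3 -m jog '[[0,0,0,0,0,0,-1],[0,0,0,0,0,0,-1],[0,0,0,0,0,0,-1]]'
```

```text
time_s: 24.75
tool_pos: [0.5166, -0.1824, 0.1212]
orientation: [0.661, 0.75, 0.0, -0.001]
wrist_force: [2.2, -1.7, -0.1]
finger_gap: 0.0493
finger_force: 42.1
time_s: 25.25
tool_pos: [0.5172, -0.0953, 0.0409]
orientation: [0.662, 0.75, 0.001, 0.002]
wrist_force: [0.1, -0.9, -2.0]
finger_gap: 0.049
finger_force: 42.1
time_s: 25.55
tool_pos: [0.5174, -0.0959, 0.0426]
orientation: [0.662, 0.749, 0.0, 0.001]
wrist_force: [0.3, 0.3, -1.1]
finger_gap: 0.0492
finger_force: 42.3
```

```bash

python3 -m jog '[[-0.01,0.01,-0.1,0,0,0,-1],[-0.01,0.01,-0.2,0,0,0,-1],[-0.01,0.01,-0.23,0,0,0,-1],[-0.01,0.01,-0.23,0,0,0,-1]]'
python3 -m jog '[[0,0,0,0,0,0,-1],[0,0,0,0,0,0,0.4],[0,0,0,0,0,0,1],[0,0,0,0,0,0,1],[0,0,0,0,0,0,1]]'
python3 -m jog '[[0,0,0,0,0,0,1],[0,0,0.4,0,0,0,1],[0,0,0.8,0,0,0,1],[0,0,1,0,0,0,1],[0,0,1,0,0,0,1]]'
python3 - <<'E'
from h import *
v=snap('wrist'); h=hsv(v); I=cv2.inRange
blob(v,I(h,(40,60,60),(90,255,255)),(180,120,340,260),.054,'spool')
E
```

```text
time_s: 25.95
tool_pos: [0.5157, -0.0945, 0.0181]
orientation: [0.662, 0.749, 0.0, 0.001]
wrist_force: [-4.0, 1.4, 16.5]
finger_gap: 0.0489
finger_force: 45.6
time_s: 26.45
tool_pos: [0.5151, -0.0942, 0.0171]
orientation: [0.662, 0.749, -0.0, -0.0]
wrist_force: [0.3, 0.5, 0.7]
finger_gap: 0.085
finger_force: 0.0
time_s: 26.95
tool_pos: [0.5165, -0.0947, 0.1204]
orientation: [0.662, 0.749, 0.001, 0.002]
wrist_force: [-0.2, 0.1, 0.1]
finger_gap: 0.0856
finger_force: 0.0
spool rect [514.3 -92.9] [49.5 49.7] 6.9 circ [514.6 -92.8] 25.5
```

Spool is back within about 2 mm of its pad centre. Next, the cup.

```bash

python3 -m jog '[[0,-0.5,0,0,0,0,1],[0,-1,0,0,0,0,1],[0,-1,0,0,0,0,1]]' 22
python3 -m jog '[[0.04,-0.5,0,0,0,0,1],[0.04,-1,0,0,0,0,1],[0.04,-1,0,0,0,0,1]]'
python3 -m jog '[[0,-0.06,0,0,0,0,1],[0,-0.06,-0.4,0,0,0,1],[0,-0.06,-0.7,0,0,0,1],[0,-0.06,-0.7,0,0,0,1],[0,-0.06,-0.7,0,0,0,1]]'
```

```text
time_s: 27.3
tool_pos: [0.5144, -0.1987, 0.1157]
orientation: [0.663, 0.748, -0.001, -0.001]
wrist_force: [-0.2, 1.1, 0.5]
finger_gap: 0.0853
finger_force: 0.0
time_s: 27.6
tool_pos: [0.5182, -0.2987, 0.1154]
orientation: [0.663, 0.748, -0.001, -0.001]
wrist_force: [-1.0, 1.0, 0.7]
finger_gap: 0.0852
finger_force: 0.0
time_s: 28.1
tool_pos: [0.5193, -0.2996, 0.0476]
orientation: [0.662, 0.75, -0.0, -0.001]
wrist_force: [0.3, -0.4, 0.3]
finger_gap: 0.0857
finger_force: 0.0
```

```bash

python3 -m jog '[[0,0,-0.15,0,0,0,1],[0,0,-0.3,0,0,0,1],[0,0,-0.3,0,0,0,1],[0,0,-0.3,0,0,0,1]]'
python3 -m jog '[[0,0,0,0,0,0,-1],[0,0,0,0,0,0,-1],[0,0,0,0,0,0,-1],[0,0,0,0,0,0,-1],[0,0,0,0,0,0,-1]]'
python3 -m jog '[[0,0,0,0,0,0,-1],[0,0,0,0,0,0,-1],[0,0,0,0,0,0,-1]]'
python3 -m jog '[[0,0,0.2,0,0,0,-1],[0,0,0.6,0,0,0,-1],[0,0,1,0,0,0,-1],[0,0,1,0,0,0,-1]]'
```

```text
time_s: 28.5
tool_pos: [0.5191, -0.3002, 0.0172]
orientation: [0.662, 0.749, -0.0, -0.0]
wrist_force: [0.4, -0.1, 0.7]
finger_gap: 0.0856
finger_force: 0.0
time_s: 29.0
tool_pos: [0.5194, -0.3005, 0.0181]
orientation: [0.662, 0.749, 0.0, 0.0]
wrist_force: [-1.4, 0.9, 5.8]
finger_gap: 0.0496
finger_force: 21.9
time_s: 29.3
tool_pos: [0.5194, -0.3005, 0.018]
orientation: [0.662, 0.749, -0.0, 0.0]
wrist_force: [-1.7, 1.2, 6.1]
finger_gap: 0.05
finger_force: 21.9
time_s: 29.7
tool_pos: [0.521, -0.3016, 0.1232]
orientation: [0.662, 0.749, 0.0, 0.004]
wrist_force: [-0.1, 0.2, -0.2]
finger_gap: 0.0495
finger_force: 23.1
```

```bash

python3 -m jog '[[0,0.4,0,0,0,0,-1],[0,0.8,0,0,0,0,-1],[0,1,0,0,0,0,-1],[0,1,0,0,0,0,-1]]'
python3 -m jog '[[0,0.4,0,0,0,0,-1],[-0.1,0.8,0,0,0,0,-1],[-0.1,1,0,0,0,0,-1],[-0.1,1,0,0,0,0,-1]]'
python3 -m jog '[[-0.05,0.4,0,0,0,0,-1],[-0.05,0.8,0,0,0,0,-1],[-0.05,1,0,0,0,0,-1],[-0.05,1,0,0,0,0,-1]]'
python3 -m jog '[[0,0.1,-0.2,0,0,0,-1],[0,0.1,-0.6,0,0,0,-1],[0,0.1,-0.85,0,0,0,-1],[0,0.1,-0.85,0,0,0,-1],[0,0.1,-0.85,0,0,0,-1]]'
```

```text
time_s: 30.1
tool_pos: [0.5192, -0.198, 0.1174]
orientation: [0.661, 0.75, 0.0, 0.0]
wrist_force: [-0.1, -0.3, -0.5]
finger_gap: 0.0496
finger_force: 23.1
time_s: 30.5
tool_pos: [0.5091, -0.0987, 0.1174]
orientation: [0.661, 0.75, 0.0, 0.0]
wrist_force: [0.1, 0.3, -0.3]
finger_gap: 0.0497
finger_force: 23.1
time_s: 30.9
tool_pos: [0.5044, 0.0009, 0.1173]
orientation: [0.661, 0.75, 0.0, 0.0]
wrist_force: [0.0, -1.1, 0.9]
finger_gap: 0.0497
finger_force: 23.1
time_s: 31.4
tool_pos: [0.5046, 0.0087, 0.0329]
orientation: [0.662, 0.749, -0.0, -0.0]
wrist_force: [1.4, -0.3, -0.3]
finger_gap: 0.0497
finger_force: 23.2
```

```bash

python3 -m jog '[[0,0.01,-0.08,0,0,0,-1],[0,0.01,-0.165,0,0,0,-1],[0,0.01,-0.165,0,0,0,-1],[0,0.01,-0.165,0,0,0,-1]]'
python3 -m jog '[[0,0,0,0,0,0,-0.1],[0,0,0,0,0,0,0.5],[0,0,0,0,0,0,1],[0,0,0,0,0,0,1],[0,0,0,0,0,0,1]]'
python3 -m jog '[[0,0,0,0,0,0,1],[0,0,0.4,0,0,0,1],[0,0,0.8,0,0,0,1],[0,0,1,0,0,0,1],[0,0,1,0,0,0,1]]'
python3 -m jog '[[-0.3,0,0.5,0,0,0,1],[-0.6,0,1,0,0,0,1],[-0.6,0,1,0,0,0,1],[-0.6,0,1,0,0,0,1]]'
python3 - <<'E'
from h import *
v=snap('wrist'); save('w11',v[0]); h=hsv(v); I=cv2.inRange
blob(v,I(h,(0,0,165),(180,60,255)),(265,130,360,215),.044,'cup')
c,_=blob(v,I(h,(40,60,60),(90,255,255)),(200,150,400,330),.054,'spool')
E
```

```text
time_s: 31.8
tool_pos: [0.5043, 0.0107, 0.0158]
orientation: [0.662, 0.749, 0.0, 0.0]
wrist_force: [-0.8, -0.6, -0.8]
finger_gap: 0.0499
finger_force: 23.3
time_s: 32.3
tool_pos: [0.5042, 0.0107, 0.0158]
orientation: [0.662, 0.749, -0.0, -0.0]
wrist_force: [-0.7, 0.0, 0.5]
finger_gap: 0.0854
finger_force: 0.0
time_s: 32.8
tool_pos: [0.5055, 0.0106, 0.1189]
orientation: [0.662, 0.749, 0.001, 0.002]
wrist_force: [0.9, -0.5, -0.2]
finger_gap: 0.0853
finger_force: 0.0
time_s: 33.2
tool_pos: [0.4441, 0.0107, 0.2175]
orientation: [0.662, 0.749, 0.001, 0.001]
wrist_force: [-0.1, -0.5, -0.3]
finger_gap: 0.0854
finger_force: 0.0
cup rect [503.7  11.3] [50.7 51.1] 8.7 circ [502.   11.8] 27.9
spool rect [514.4 -91.9] [50.2 49.5] 6.9 circ [514.3 -92.1] 25.5
```

View pics/w11.png

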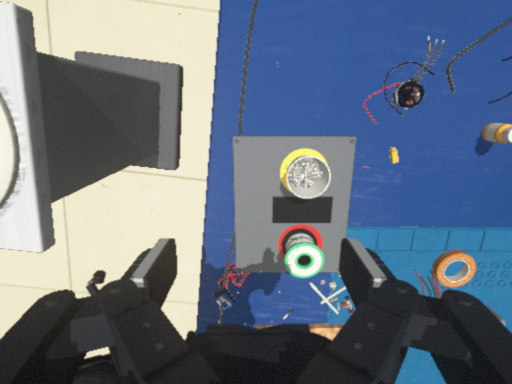

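Both stand upright and centred: the cup at (305,175) is about 2 mm off its pad centre, and the spool at (304,258) is 2–3 mm off. The robot is clear of everything, so I'm handing in.

```bash
python3 -c "
from rig import workorder; print(workorder.close_job())"
```

```text
the job is handed in; nothing more can be done
None
```

The job is handed in at about 33 s: the battery lies on the charging plate's blue outline with its lead end to the charger, and the spool and cup were then put back upright within about 3 mm of their pad centres, with no move going near the flux bottle, tape or screwdriver.

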